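# Load and lock a relay, then hold the enable key down through the guard slot

## Task

Stand the blue relay fully home in the black socket on the green board, then swing the red lever all the way shut over it. Then take the yellow-handled key from its grey holder, pass its steel blade straight down through the slot in the yellow guard plate, and push the red spring plunger inside down by about two thirds of its travel (at least half). Finish while still gripping the key by its handle and holding the plunger down, and leave the orange relay, the blue cup and the calliper where they are.

Things in the scene. Friction and masses are not known exactly. Their poses are not given: they have to be found in the camera images.
- relay: the relay to load: a blue upright block with a black foot and a white patch on top, 28 (x) x 22 (y) x 56 mm tall, about 60 g, standing loose on the bench. Origin at the centre of its underside, z up. Fits the socket either way round. The blue and the orange relay may have swapped places
- spare_relay: an orange relay of the same size, 28 x 22 x 56 mm: not needed, leave it. Origin at the centre of its underside
- socket: the black socket block, 60 (x) x 52 (y) x 20 mm high, fixed on a green board 140 x 90 x 3 mm. Origin on the bench under the pocket's centre. The pocket in its top is 30 (x) x 24 (y) mm and 15 mm deep (1 mm clearance each side of the relay, chamfered mouth), its mouth 20 mm above the bench. The lever's steel post, its vertical hinge, stands at x = +42 mm, y = 0
- pocket_floor (a point): centre of the pocket's floor, 5 mm above the bench, with the socket's axes; the relay's origin belongs here
- lever (a joint): red lever's angle about its post. 0 = shut: the bar points from the post along the socket's -x, over the relay. It grows, up to 2.0, as it swings open to the socket's +y side (1.57: bar along +y). Stays where left (0.4 N at the knob moves it). Bar 12 mm wide, 64 to 71 mm above the bench; a seated relay's top is at 61 mm, one not home blocks it
- lever_knob (a point): the lever's grip: an upright red peg of 14 mm diameter, 84 mm from the hinge, rising from the bar's top (71 mm above the bench) to 92 mm; this point is on its axis 82 mm above the bench
- guard: the guard box, fixed: 100 (x) x 80 (y) x 90 mm high, with a yellow top plate 6 mm thick and partly clear sides. Origin on the bench under the slot's centre; the slot is in the middle of the top, its long side along x
- slot (a point): centre of the slot's mouth at the plate's upper face, 90 mm above the bench. The slot is 32 mm (along the guard's x) x 10 mm (along its y), straight through the 6 mm plate, upper edge chamfered by 2 mm; clearance to the blade 2 mm in all (1 mm each side)
- plunger (a joint): how far the red spring plunger inside the guard is pressed, in m: 0 = up, 0.016 = bottomed. Its flat top, 36 mm in diameter, centred under the slot, is 40 mm below the plate's upper face when up (50 mm above the bench). It takes 3 N to start and 6 N to bottom, and it pushes the key back up if let go
- holder: the grey key holder, fixed: block 60 x 44 mm, top at 66 mm above the bench, on a foot 80 x 64 mm, with a loose slot (34 x 12 mm) along its x in which the key's blade stands. Origin on the bench under its centre
- key: the enable key, loose, 80 g, upright in the holder, collar on its top (tip 8 mm above the bench). Origin: centre of the blade's tip, z up. Steel blade 30 (x) x 8 (y) mm, 58 mm long (last 4 mm 26 x 5); black collar 46 x 26 mm, 58 to 64 mm above the tip; yellow handle 36 (x) x 18 (y) mm, 64 to 106 mm. Fits the slot either way round; the plunger bottoms 2 mm before the collar meets the guard
- key_grip (a point): middle of the key's handle, where to grip it across its 18 mm thickness: 84 mm above the blade's tip
- screw_cup: open blue plastic cup, 70 mm across, 50 mm tall, loose on the bench between the socket and the key holder, nearer the robot: leave it. Origin at the centre of its underside
- calliper: steel calliper, 220 mm long (x), 14 mm high, lying loose at the right beyond the relays: leave it. Origin under its middle
Not all that is in view belongs to the job. Leave any turquoise look-alike of the relay alone. There is more than one size of the socket; the one meant has the size given above.

How it is judged:
By the outcome, as a careful person would: the job done as asked, in the order asked, and still so for the second after the job is handed in, while the arm keeps its last pose, push and grip.
It also fails if it takes over 72 s, if anything falls off the work surface, if the arm or the gripper's body presses on something with over 40 N, if the wrist force passes 120 N, or if a joint passes its speed limit or range.

## Robot

A 7-joint arm with a two-finger parallel gripper is mounted at the origin on the work surface. World frame = base frame: x ahead of the robot, y to its left, z up, the work surface at z = 0. Lengths are in m, angles in rad, forces in N, time in s.
With the tool pointing down it reaches from about 0.4 to 0.85 m from the base axis. Payload 4.4 kg.
Tool frame: the origin (TCP) lies between the finger pads, 19 mm behind the fingertips; this is the grasp point; z points along the fingers, y is the line along which they close (so a half turn about z gives the same grasp; the last joint's range is limited). The gripper opens to 94 mm and grips with 3 to 60 N. Pads are 16 mm wide; open, the fingers measure 119 mm over their backs; the gripper's body (75 mm by 177 mm) begins 78 mm behind the grasp point.
Start: joints at [-0.066, 0.628, 0.038, 1.517, -0.027, 0.996, -0.02], TCP at [0.65, 0, 0.224] pointing down, gripper open.
Joint ranges: [-3.06, 3.06], [-0.37, 2.12], [-1.25, 1.32], [0.18, 2.47], [-1.1, 4.24], [0.23, 1.98], [-2.94, 2.94]. Speed limits (rad/s): [2.57, 2.57, 3.14, 3.14, 3.14, 3.14, 3.14].

## Interface

Orientations are given as a rotation vector (axis times angle).
In Python, from cell import robot gives the robot as it stands.
- The arm moves only by the tool carry_out, never from a script. Its argument "motion" is a list of rows, each a list of 3 entries, a list of its own where there are three numbers: the closure, from 0 (fully open) to 1 (shut), then the shift along the world's x, y, z in units of 30 mm (1.0 is 30 mm), then the turn, a rotation vector about the world's x, y, z in units of 6 degrees (1.0 is 6 degrees). A call has 1 to 20 rows; each row shifts and turns the commanded pose from where the row before left it; what a row does not reach is not made up. A row lasts 1/12 s, in which the tool goes at most 41.7 mm and 7.16 degrees, less where a joint would pass 70% of its speed; a pose out of reach is approached as far as the arm can. A call is refused whole if a number of a shift passes 1 or a number of a turn 1, either way. A call with a gripper value outside its range is refused whole. The fingers move at their own pace and stop on an object; "grip_force" is the grip in N (left out, the last holds). Time passes only in rows, so rows that do not move let the fingers close. It gives the time, the measured TCP pose, the force, the opening and the grip force at its end, in the units of the state.
- robot.read_state(): the state, without advancing time (a new reading comes with each control period).
- robot.camera(name): name is "scene" or "side" or "wrist"; returns the picture (384x512x3 uint8, red, green, blue); there is no depth.
- robot.get_calibration(name): a dict with "fx", "fy", "cx", "cy" (pixels), "eye" and "rotation" of the camera in the world; the wrist camera has in their place "tool_from_camera" (4x4, takes a point from camera to tool coordinates, whose origin is the TCP and whose axes are the flange's). Camera axes: x right, y up, looking along -z (the intrinsics and any distortion apply to the point x, -y, -z); pixel columns grow to the right and rows downward; lengths in m; the calibration is good to about 2 mm. A picture is of the moment at which its call begins: read the wrist's pose just before it. get_calibration takes no time and is no camera call.
- robot.close_job(): hands the job in; it is judged then, once.
The state is a dict: "time_s": time; "q": joint angles; "joint_velocities": joint speeds; "joint_torque": joint torques, N m; "ee_pos": TCP position; "tool_rot": TCP orientation; "contact_force": force on the tool from outside, world axes, zero at the start; "wrist_torque": the same for the moment, N m; "gripper_width": finger opening in m; "gripper_force": force on a finger pad.
Only numpy, scipy, OpenCV 4.12 (cv2) and the standard library are available. Lean on these libraries where they do the work, as an engineer would, in place of code of your own. Each camera call takes 0.05 s, during which the arm holds its last target. There are 200 camera calls.

## Working session

There is one attempt and no reset: what is moved stays moved. The work goes in short steps, Python scripts to look and compute and a tool call to move; the robot and the scene stay as the last step left them, time stands still between calls to the robot, and variables do not carry over. Pictures are saved under pics/ and viewed, at most 12 in all, crops included, and the job is handed in when it is done.

Besides the shell and the picture viewer there is one more tool, called after "Call:" by a JSON object that holds its "op" and its "data". carry_out: Moves the arm, as the interface text tells. Its arguments: {"type":"object","properties":{"motion":{"type":"array"},"grip_force":{"type":"number"}},"required":["motion"]}

```bash
mkdir -p pics; ls
python3 - <<'E'
from cell import robot
import cv2,numpy as np
for n in ("scene","side","wrist"):
    c=robot.get_calibration(n); print(n,{k:np.round(v,4).tolist() for k,v in c.items() if not isinstance(v,str)})
s=robot.read_state();print(s)
for n in ("scene","side","wrist"):
    cv2.imwrite(f"pics/{n}0.png",robot.camera(n)[:,:,::-1])
E
```

```text
pics
scene {'fx': 369.0934, 'fy': 369.0934, 'cx': 254.2494, 'cy': 195.2692, 'eye': [1.2169, -0.4679, 0.638], 'rotation': [0.8475, 0.5154, 1.008]}
side {'fx': 357.0314, 'fy': 357.0314, 'cx': 252.7922, 'cy': 185.7722, 'eye': [0.3162, -0.7616, 0.5146], 'rotation': [0.9977, -0.1415, -0.3047]}
wrist {'fx': 280.8272, 'fy': 280.8272, 'cx': 256.7048, 'cy': 195.4208, 'tool_from_camera': [[-0.0, 0.9737, 0.228, 0.0664], [1.0, 0.0003, -0.001, -0.0006], [-0.0011, 0.228, -0.9737, -0.1617], [0.0, 0.0, 0.0, 1.0]]}
{'time_s': 0.0, 'q': array([-0.06580504,  0.62929472,  0.03846433,  1.51836662, -0.02704106,
        0.99626185, -0.01996811]), 'joint_velocities': array([-4.46314530e-05,  1.71809940e-03,  1.04799239e-03, -2.62746636e-03,
       -2.22502625e-04, -9.22533877e-04,  3.38341300e-04]), 'joint_torque': array([ 1.05774864e-04, -5.49729431e+01,  1.14371493e+00, -1.86633307e+01,
       -5.21096285e-02,  2.37884105e-02,  1.36332897e-04]), 'ee_pos': array([6.49380880e-01, 3.17772717e-05, 2.23388229e-01]), 'tool_rot': array([-2.22053855e+00, -2.22053082e+00,  2.01176878e-03]), 'contact_force': array([-0.18201295,  0.32252715, -0.96495443]), 'wrist_torque': array([0.03795983, 0.01111285, 0.01802922]), 'gripper_force': 0.0, 'gripper_width': 0.09410334160787584}
```

View pics/scene0.png

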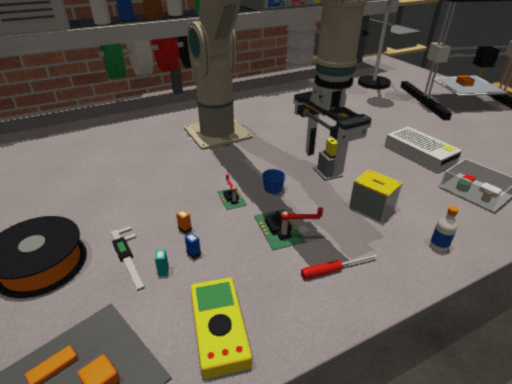

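View pics/side0.png

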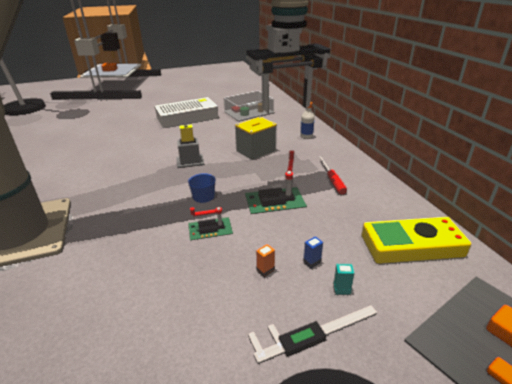

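View pics/wrist0.png

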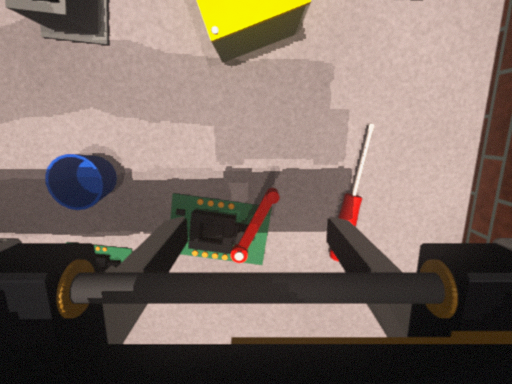

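```bash
cat > h.py <<'E'
from cell import robot
import cv2,numpy as np
from scipy.spatial.transform import Rotation as R
def cam(n):
    c=robot.get_calibration(n)
    if n=="wrist":
        s=robot.read_state(); T=np.array(c["tool_from_camera"]); Rt=R.from_rotvec(s["tool_rot"]).as_matrix()
        return c,Rt@T[:3,:3],Rt@T[:3,3]+s["ee_pos"]
    return c,R.from_rotvec(c["rotation"]).as_matrix(),np.array(c["eye"])
def ray(C,p):
    c,M,e=C; p=np.asarray(p,float).reshape(-1,2)
    d=np.c_[(p[:,0]-c["cx"])/c["fx"],-(p[:,1]-c["cy"])/c["fy"],-np.ones(len(p))]
    return e,d@M.T
def onz(C,p,z):
    e,d=ray(C,p); return (e+d*((z-e[2])/d[:,2])[:,None])[:,:2]
def shot(n,f=None):
    C=cam(n); I=np.ascontiguousarray(robot.camera(n)[:,:,::-1])
    if f: cv2.imwrite(f"pics/{f}.png",I)
    return C,I
def tri(C1,p1,C2,p2):
    e1,d1=ray(C1,p1);e2,d2=ray(C2,p2)
    t=np.linalg.lstsq(np.c_[d1[0],-d2[0]],e2-e1,rcond=None)[0]
    a=e1+d1[0]*t[0];b=e2+d2[0]*t[1]; return (a+b)/2,np.linalg.norm(a-b)
def hsv(I,lo,hi,roi=None):
    m=cv2.inRange(cv2.cvtColor(I,cv2.COLOR_BGR2HSV),np.array(lo),np.array(hi))
    if roi: 
        k=np.zeros_like(m);x0,y0,x1,y1=roi;k[y0:y1,x0:x1]=255;m&=k
    return m
def blobs(m,n=3,amin=8):
    cs=[c for c in cv2.findContours(m,cv2.RETR_EXTERNAL,cv2.CHAIN_APPROX_NONE)[0] if cv2.contourArea(c)>=amin]
    return sorted(cs,key=cv2.contourArea)[::-1][:n]
def rect(C,c,z):
    "min-area rectangle of contour on plane z, mm"
    r=cv2.minAreaRect((onz(C,c.reshape(-1,2),z)*1000).astype(np.float32)); return np.round(r[0],1),np.round(r[1],1),round(r[2],1)
E
python3 - <<'E'
from h import *
A,B,W=cam("scene"),cam("side"),cam("wrist")
P=dict(relay=((193,245),(313,250)),key=((331,147),(187,133)),slot=((379,182),(256,124)),post=((285,216),(289,175)),knob=((319,213),(291,155)),cup=((274,181),(203,188)),spare=((184,221),(265,260)))
for k,(a,b) in P.items():
    x,g=tri(A,a,B,b); print(k,x.round(3),round(g,4))
print(onz(W,[(238,256)],.082),onz(W,[(275,195)],.092),onz(W,[(213,230)],.02))
for n,C in(("scene",A),("side",B)):
    I=cv2.imread(f"pics/{n}0.png")
    for c in blobs(hsv(I,(105,120,40),(125,255,255),(170,220,340,280) if n=="side" else (170,215,220,260))): print(n,cv2.boundingRect(c),rect(C,c,.028))
E
```

```text
relay [ 0.582 -0.302  0.032] 0.0008
key [0.428 0.207 0.092] 0.0011
slot [0.639 0.207 0.088] 0.0012
post [ 0.626 -0.078  0.068] 0.0004
knob [ 0.664 -0.004  0.078] 0.002
cup [0.426 0.007 0.025] 0.0033
spare [ 0.485 -0.293  0.029] 0.0011
[[ 0.62719853 -0.077328  ]] [[ 0.66867734 -0.00183204]] [[ 0.58890687 -0.06801474]]
scene (185, 235, 15, 21) (array([ 575.3, -301.5]), array([30.6, 72.5]), 77.5)
side (306, 237, 16, 15) (array([ 589. , -280.9]), array([44.5, 25.1]), 15.1)
```

Call:
{"op": "carry_out", "data": {"motion": [[0,[-0.04,-0.67,0],[0,0,1]],[0,[-0.04,-0.67,0],[0,0,1]],[0,[-0.04,-0.67,0],[0,0,1]],[0,[-0.04,-0.67,0],[0,0,1]],[0,[-0.04,-0.67,0],[0,0,1]],[0,[-0.04,-0.67,0],[0,0,1]],[0,[-0.04,-0.67,0],[0,0,1]],[0,[-0.04,-0.67,0],[0,0,1]],[0,[-0.04,-0.67,0],[0,0,1]],[0,[-0.04,-0.67,0],[0,0,1]],[0,[-0.04,-0.67,0],[0,0,1]],[0,[-0.04,-0.67,0],[0,0,1]],[0,[-0.04,-0.67,0],[0,0,1]],[0,[-0.04,-0.67,0],[0,0,1]],[0,[-0.04,-0.67,0],[0,0,1]],[0,[0,0,0],[0,0,0]],[0,[0,0,0],[0,0,0]]], "grip_force": 20}}

```text
time_s: 1.57
ee_pos: [0.6312, -0.3028, 0.2235]
tool_rot: [-0.007, -3.14, -0.001]
contact_force: [-0.2, 0.4, 0.1]
gripper_width: 0.0938
gripper_force: 0.0
```

Run:
```python
from h import *
C,I=shot("wrist","w1"); s=robot.read_state(); print(s["ee_pos"],s["tool_rot"],s["time_s"],s["q"].round(2))
for c in blobs(hsv(I,(105,120,40),(125,255,255))): print(cv2.boundingRect(c),rect(C,c,.056))
for c in blobs(hsv(I,(0,0,200),(180,50,255))): print('white',cv2.boundingRect(c),rect(C,c,.056))
```

```text
[ 0.63175436 -0.30081649  0.22374764] [-3.72911142e-03 -3.14091256e+00 -2.37628494e-03] 1.6167 [ 0.61  0.73 -0.38  1.35  0.28  1.12  1.76]
(244, 132, 23, 27) (array([ 582.6, -303.7]), array([27.1, 20.9]), 17.4)
(490, 0, 22, 30) (array([449.5, -45.8]), array([29.7, 21.4]), 11.4)
white (0, 0, 215, 245) (array([ 555.1, -466.9]), array([246.4, 285.3]), 78.0)
white (408, 0, 104, 210) (array([554.2, -49.7]), array([239.8, 101.7]), 35.3)
white (361, 167, 151, 95) (array([689.1, -87.1]), array([193.3,  96.1]), 67.9)
```

View pics/w1.png

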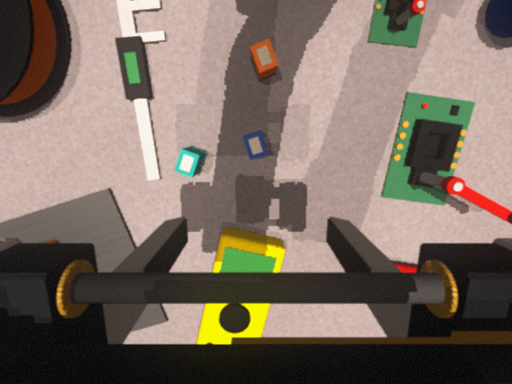

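Run:
```python
from h import *
I=cv2.imread("pics/w1.png");C=cam("wrist")
for c in blobs(hsv(I,(50,60,40),(90,255,200),(350,60,512,240)),1): 
    print('board',rect(C,cv2.convexHull(c),.003))
for c in blobs(hsv(I,(0,0,0),(180,255,32),(395,105,480,190)),3): print('black',cv2.boundingRect(c),rect(C,c,.02))
for c in blobs(hsv(I,(0,150,90),(8,255,255),(440,170,512,230)),2): print('red',cv2.boundingRect(c),rect(C,c,.071))
print(onz(C,[(457,187)],.075), 'post')
cv2.imwrite("pics/c1.png",cv2.resize(I[80:230,360:512],None,fx=4,fy=4,interpolation=cv2.INTER_CUBIC))
```

```text
board (array([594. , -71.3]), array([ 90.6, 139.7]), 81.8)
red (443, 177, 69, 44) (array([642.5, -43.4]), array([98.4, 19.9]), 65.3)
[[ 0.62924942 -0.07382666]] post
```

View pics/c1.png

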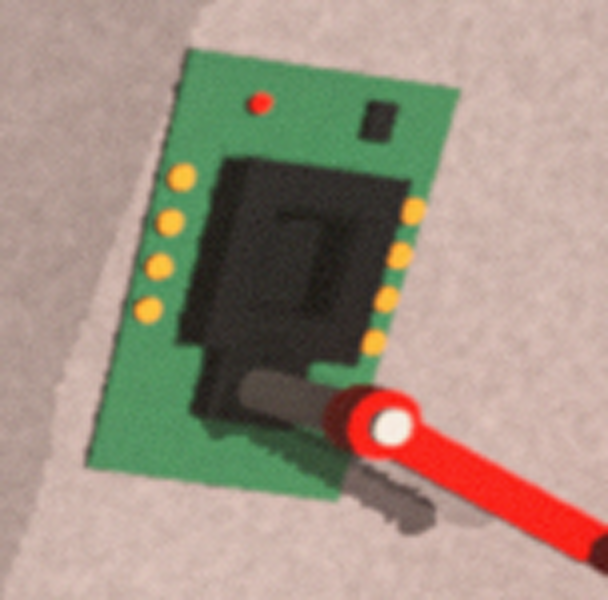

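Call:
{"op": "carry_out", "data": {"motion": [[0.47,[-0.41,-0.03,-0.5],[0,0,0.72]],[0.47,[-0.41,-0.03,-0.5],[0,0,0.72]],[0.47,[-0.41,-0.03,-0.5],[0,0,0.73]],[0.47,[-0.41,-0.01,-0.5],[0,0,0.73]],[0.47,[0,0,0],[0,0,0]],[0.47,[0,0,0],[0,0,0]]]}}

```text
time_s: 2.12
ee_pos: [0.5828, -0.3029, 0.1641]
tool_rot: [0.473, -3.105, -0.002]
contact_force: [-0.2, -0.1, 1.0]
gripper_width: 0.0573
gripper_force: 0.0
```

```bash
cat >> h.py <<'E'
def st():
    s=robot.read_state(); M=R.from_rotvec(s["tool_rot"]).as_matrix()
    print("t",s["time_s"],"tcp",(s["ee_pos"]*1000).round(1),"toolyaw",round(np.degrees(np.arctan2(-M[1,0],-M[0,0])),2),"tilt",M[:2,2].round(4),"F",s["contact_force"].round(1),"w",round(s["gripper_width"]*1000,1),round(s["gripper_force"],1))
E
python3 - <<'E'
from h import *
st(); C,I=shot("wrist","w2")
for c in blobs(hsv(I,(105,120,40),(125,255,255),(150,80,350,300))): print(cv2.boundingRect(c),rect(C,c,.056))
for c in blobs(hsv(I,(0,0,90),(180,110,255),(215,150,300,240))): print('white',cv2.boundingRect(c),rect(C,c,.056))
E
```

```text
t 2.1167 tcp [ 582.8 -302.9  164.1] toolyaw 17.31 tilt [-0.001   0.0013] F [-0.2 -0.1  1. ] w 57.3 0.0
(245, 177, 22, 34) (array([ 578.7, -304.5]), array([33.5, 20.7]), 16.8)
white (215, 150, 85, 90) (array([ 580.6, -302.3]), array([90.2, 86. ]), 17.3)
```

Call:
{"op": "carry_out", "data": {"motion": [[0.47,[-0.04,-0.03,-0.6],[0,0,0]],[0.47,[0,0,-0.9],[0,0,0]],[0.47,[0,0,-0.9],[0,0,0]],[0.47,[0,0,-0.9],[0,0,0]],[0.47,[0,0,-0.55],[0,0,0]],[0.47,[0,0,-0.28],[0,0,0]],[0.47,[0,0,0],[0,0,0]],[0.9,[0,0,0],[0,0,0]],[0.9,[0,0,0],[0,0,0]],[0.9,[0,0,0],[0,0,0]],[0.9,[0,0,0],[0,0,0]],[0.9,[0,0,0],[0,0,0]],[0.9,[0,0,0],[0,0,0]]], "grip_force": 20}}

```text
time_s: 3.25
ee_pos: [0.5822, -0.3056, 0.0415]
tool_rot: [-0.475, 3.104, -0.001]
contact_force: [-0.2, 1.1, 5.5]
gripper_width: 0.0216
gripper_force: 20.0
```

```bash
python3 -c "
from h import *
st()"
```

```text
t 3.25 tcp [ 582.2 -305.6   41.5] toolyaw 17.38 tilt [ 0.0014 -0.0007] F [-0.2  1.1  5.5] w 21.6 20.0
```

Call:
{"op": "carry_out", "data": {"motion": [[0.9,[0,0,0.5],[0,0,0]],[0.9,[0,0,1],[0,0,0]],[0.9,[0,0,1],[0,0,0]],[0.9,[0,0,1],[0,0,0]],[0.9,[0.22,0.5,0.17],[0,0,-0.53]],[0.9,[0.22,1,0],[0,0,-0.53]],[0.9,[0.22,1,0],[0,0,-0.53]],[0.9,[0.22,1,0],[0,0,-0.53]],[0.9,[0.22,1,0],[0,0,-0.53]],[0.9,[0.22,1,0],[0,0,-0.53]],[0.9,[0.22,1,0],[0,0,-0.53]],[0.9,[0.22,1,0],[0,0,-0.56]],[0.9,[0,0.2,0],[0,0,0]],[0.9,[0,0,0],[0,0,0]],[0.9,[0,0,0],[0,0,0]]]}}

```text
time_s: 4.5
ee_pos: [0.634, -0.0751, 0.1503]
tool_rot: [-0.223, -3.133, 0.002]
contact_force: [0.1, -1.2, -0.1]
gripper_width: 0.022
gripper_force: 20.0
```

Run:
```python
from h import *
st(); C,I=shot("wrist","w3")
for c in blobs(hsv(I,(50,60,40),(90,255,200)),1): print('board',rect(C,cv2.convexHull(c),.003))
cv2.imwrite("pics/c3.png",cv2.resize(I[20:300,120:440],None,fx=2.1,fy=2.1,interpolation=cv2.INTER_CUBIC))
```

```text
t 4.5 tcp [634.  -75.1 150.3] toolyaw -8.16 tilt [-0.0008 -0.0011] F [ 0.1 -1.2 -0.1] w 22.0 20.0
board (array([593.9, -73.7]), array([ 90.1, 138.6]), 81.8)
```

View pics/c3.png

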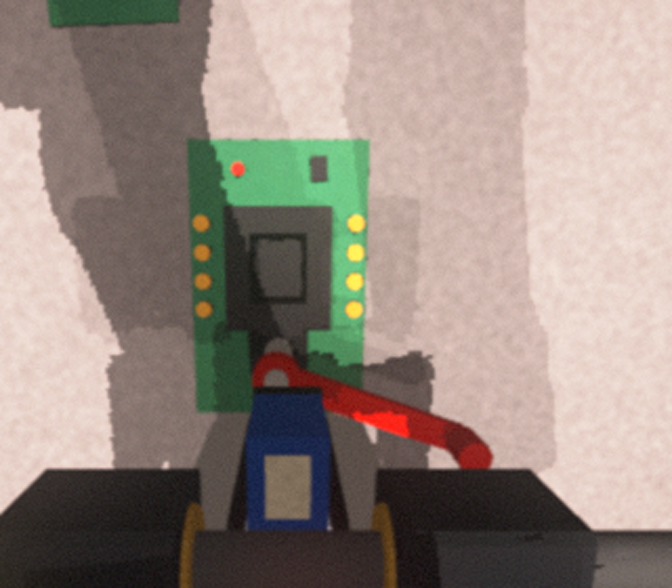

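Run:
```python
from h import *
C=cam("wrist"); s=robot.read_state(); M=R.from_rotvec(s["tool_rot"]).as_matrix()
I=cv2.imread("pics/w3.png")
f=lambda x,y:(120+x/2.1,20+y/2.1)
p=onz(C,[f(278,268),f(250,234),f(306,234),f(306,302),f(250,302)],.02); print('pocket',p.round(4).tolist(),p[1:].mean(0))
p=onz(C,[f(226,207),f(331,207),f(331,331),f(226,331)],.02);print('block',p.mean(0), (p[2]-p[0]))
print('post',onz(C,[f(276,377)],.075))
print('knob',onz(C,[f(475,458)],.092))
for y,xs,z in((390,(250,323),.1503-.0415),(436,(247,329),.1503+.0145)):
    for x in xs:
        w=np.r_[onz(C,[f(x,y)],z)[0],z]; print(((w-s["ee_pos"])@M*1000).round(1))
# edge profile down the relay's centre col
col=int(120+286/2.1); print([(r,I[r,col].tolist()) for r in range(200,242,2)])
```

```text
pocket [[0.5857, -0.0736], [0.5677, -0.0846], [0.5716, -0.0578], [0.6042, -0.0623], [0.6002, -0.0898]] [ 0.58590556 -0.0736265 ]
block [ 0.58691066 -0.07353213] [0.06673366 0.04203611]
post [[ 0.62646387 -0.07957046]]
knob [[ 0.66644886 -0.00529807]]
[ 10.6 -12.6  41.5]
[10.6 13.5 41.5]
[ 13.4  -9.9 -14.5]
[ 13.4  11.7 -14.5]
[(200, [73, 79, 101]), (202, [79, 83, 102]), (204, [34, 42, 46]), (206, [28, 26, 28]), (208, [59, 33, 28]), (210, [66, 39, 27]), (212, [63, 34, 25]), (214, [64, 39, 29]), (216, [65, 36, 27]), (218, [63, 35, 23]), (220, [61, 32, 26]), (222, [65, 38, 30]), (224, [69, 40, 31]), (226, [63, 29, 21]), (228, [68, 38, 24]), (230, [78, 41, 29]), (232, [76, 37, 25]), (234, [76, 39, 26]), (236, [79, 60, 61]), (238, [89, 111, 128]), (240, [94, 113, 132])]
```

Call:
{"op": "carry_out", "data": {"motion": [[0.9,[-0.4,0.01,0],[0,0,0]],[0.9,[-0.8,0.02,0],[0,0,0]],[0.9,[-0.44,0,-0.3],[0,0,0]],[0.9,[0,0,-0.9],[0,0,0]],[0.9,[0,0,-0.9],[0,0,0]],[0.9,[0,0,-0.5],[0,0,0]],[0.9,[0,0,0],[0,0,0]],[0.9,[0,0,0],[0,0,0]]]}}

```text
time_s: 5.22
ee_pos: [0.5845, -0.0756, 0.072]
tool_rot: [-0.229, -3.132, 0.001]
contact_force: [0.3, -0.3, 0.5]
gripper_width: 0.022
gripper_force: 20.0
```

Run:
```python
from h import *
st(); C,I=shot("wrist","w4")
cv2.imwrite("pics/c4.png",cv2.resize(I[120:270,160:360],None,fx=4,fy=4,interpolation=cv2.INTER_CUBIC)*1)
J=cv2.imread("pics/c4.png"); cv2.imwrite("pics/c4.png",np.clip(J.astype(float)*2,0,255).astype(np.uint8))
```

```text
t 5.2167 tcp [584.5 -75.6  72. ] toolyaw -8.36 tilt [-0.0018 -0.0007] F [ 0.3 -0.3  0.5] w 22.0 20.0
```

View pics/c4.png

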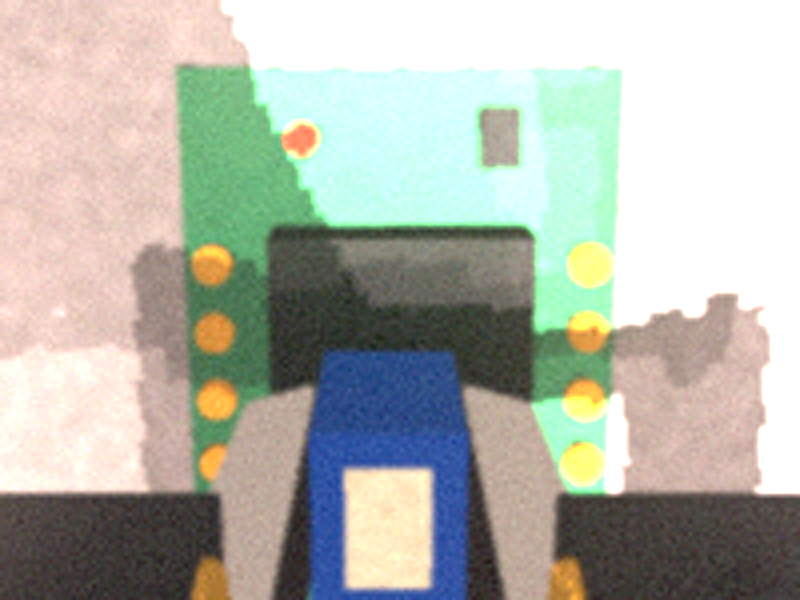

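Run:
```python
from h import *
C=cam("wrist"); s=robot.read_state(); M=R.from_rotvec(s["tool_rot"]).as_matrix()
I=cv2.imread("pics/w4.png")
f=lambda x,y:(160+x/4,120+y/4)
def T(x,y,z):
    w=np.r_[onz(C,[f(x,y)],z)[0],z]; return ((w-s["ee_pos"])@M*1000).round(2)
print('block front',T(401,240,.02),T(401,228,.003))
print('relay top front',T(389,432,.0865))
for h in(.0305,.034,.038,.042): print('relay blue bottom',h,T(387.5,352,h))
print('patch', T(388,470,.0865),T(388,588,.0865))
g=cv2.cvtColor(I,cv2.COLOR_BGR2GRAY)
print([(r,int(g[r,245:260].mean())) for r in range(170,245)])
print([(r,int(g[r,245:280].mean())) for r in range(172,186)])
```

```text
block front [28.14  3.39 52.94] [27.66  3.6  69.94]
relay top front [ 12.84   0.96 -13.55]
relay blue bottom 0.0305 [ 8.57  0.77 42.45]
relay blue bottom 0.034 [ 9.56  0.77 38.95]
relay blue bottom 0.038 [10.69  0.77 34.95]
relay blue bottom 0.042 [11.82  0.77 30.95]
patch [  7.2    0.82 -13.55] [-10.91   0.82 -13.54]
[(170, 151), (171, 151), (172, 150), (173, 151), (174, 150), (175, 139), (176, 88), (177, 41), (178, 34), (179, 42), (180, 63), (181, 66), (182, 66), (183, 65), (184, 61), (185, 57), (186, 53), (187, 50), (188, 47), (189, 46), (190, 45), (191, 44), (192, 42), (193, 41), (194, 40), (195, 37), (196, 32), (197, 28), (198, 27), (199, 27), (200, 28), (201, 27), (202, 26), (203, 26), (204, 24), (205, 24), (206, 24), (207, 27), (208, 35), (209, 36), (210, 36), (211, 36), (212, 35), (213, 36), (214, 35), (215, 36), (216, 35), (217, 37), (218, 35), (219, 36), (220, 37), (221, 35), (222, 34), (223, 35), (224, 35), (225, 36), (226, 35), (227, 36), (228, 39), (229, 39), (230, 41), (231, 40), (232, 41), (233, 40), (234, 40), (235, 39), (236, 57), (237, 90), (238, 112), (239, 115), (240, 116), (241, 117), (242, 116), (243, 114), (244, 116)]
[(172, 151), (173, 151), (174, 150), (175, 138), (176, 82), (177, 39), (178, 35), (179, 44), (180, 63), (181, 66), (182, 66), (183, 65), (184, 63), (185, 59)]
```

Call:
{"op": "carry_out", "data": {"motion": [[0.9,[0.024,0.086,0],[0,0,0]],[0.9,[0,0,0],[0,0,0]],[0.9,[0,0,-0.2],[0,0,0]],[0.9,[0,0,-0.1],[0,0,0]],[0.9,[0,0,-0.1],[0,0,0]],[0.9,[0,0,-0.1],[0,0,0]],[0.9,[0,0,0],[0,0,0]],[0.9,[0,0,0],[0,0,0]]]}}

```text
time_s: 5.93
ee_pos: [0.5859, -0.0712, 0.0574]
tool_rot: [-0.225, -3.133, 0.001]
contact_force: [-0.8, -0.9, 2.0]
gripper_width: 0.0221
gripper_force: 20.0
```

```bash
python3 -c "
from h import *
st()"
```

```text
t 5.9333 tcp [585.9 -71.2  57.4] toolyaw -8.23 tilt [-0.0002 -0.0004] F [-0.8 -0.9  2. ] w 22.1 20.0
```

Call:
{"op": "carry_out", "data": {"motion": [[0.9,[0,0,-0.1],[0,0,0]],[0.9,[0,0,-0.1],[0,0,0]],[0.9,[0,0,-0.1],[0,0,0]],[0.9,[0,0,-0.1],[0,0,0]],[0.9,[0,0,0],[0,0,0]],[0.9,[0,0,0],[0,0,0]]]}}

```text
time_s: 6.43
ee_pos: [0.5867, -0.0723, 0.0454]
tool_rot: [0.226, 3.132, -0.002]
contact_force: [1.9, -4.4, 0.7]
gripper_width: 0.022
gripper_force: 20.0
```

```bash
python3 -c "
from h import *
st()"
```

```text
t 6.4333 tcp [586.7 -72.3  45.4] toolyaw -8.26 tilt [ 0.0014 -0.0014] F [ 1.9 -4.4  0.7] w 22.0 20.0
```

Call:
{"op": "carry_out", "data": {"motion": [[0.9,[0,0,-0.06],[0,0,0]],[0.9,[0,0,-0.06],[0,0,0]],[0.9,[0,0,0],[0,0,0]],[0.9,[0,0,0],[0,0,0]]]}}

```text
time_s: 6.77
ee_pos: [0.5868, -0.0722, 0.0439]
tool_rot: [0.226, 3.132, -0.003]
contact_force: [-1.9, -5.4, 17.2]
gripper_width: 0.0223
gripper_force: 20.0
```

```bash
python3 -c "
from h import *
st()"
```

```text
t 6.7667 tcp [586.8 -72.2  43.9] toolyaw -8.27 tilt [ 0.0018 -0.0021] F [-1.9 -5.4 17.2] w 22.3 20.0
```

Call:
{"op": "carry_out", "data": {"motion": [[0.9,[0,0,0.06],[0,0,0]],[0.45,[0,0,0],[0,0,0]],[0.45,[0,0,0],[0,0,0]],[0.45,[0,0,0],[0,0,0]],[0.45,[0,0,0.3],[0,0,0]],[0.45,[0,0,0.8],[0,0,0]],[0.45,[0,0,1],[0,0,0]],[0.45,[0,0,1],[0,0,0]],[0.45,[0.5,0.5,0.5],[0,0,0]],[0.45,[0.9,0.8,0],[0,0,0]],[0.45,[0.9,0.7,0],[0,0,0]],[0.45,[0.4,0.2,0],[0,0,0]],[0.45,[0,0,0],[0,0,0]],[0.45,[0,0,0],[0,0,0]]]}}

```text
time_s: 7.93
ee_pos: [0.6664, -0.004, 0.1514]
tool_rot: [-0.223, -3.132, -0.0]
contact_force: [-0.8, -0.4, -0.1]
gripper_width: 0.0518
gripper_force: 0.0
```

Run:
```python
from h import *
st(); C,I=shot("wrist","w5")
for c in blobs(hsv(I,(0,150,60),(8,255,255)),3): print('red',cv2.boundingRect(c),rect(C,c,.071))
cv2.imwrite("pics/c5.png",np.clip(I.astype(float)*1.5,0,255).astype(np.uint8))
```

```text
t 7.9333 tcp [666.4  -4.  151.4] toolyaw -8.14 tilt [-0.0013  0.0003] F [-0.8 -0.4 -0.1] w 51.8 0.0
red (152, 163, 112, 58) (array([647.3, -42.6]), array([104. ,  21.7]), 61.0)
red (156, 75, 7, 6) (array([549.2, -66.2]), array([4.9, 3.8]), 81.9)
```

View pics/c5.png

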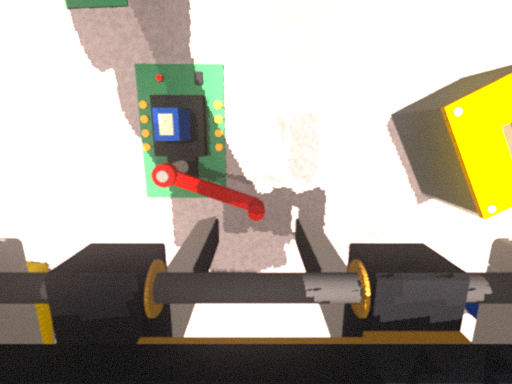

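Call:
{"op": "carry_out", "data": {"motion": [[0.45,[-0.05,-0.03,-0.5],[0,0,0]],[0.45,[0,0,-0.8],[0,0,0]],[0.45,[0,0,-0.45],[0,0,0]],[0.45,[0,0,-0.12],[0,0,0]],[0.45,[0,0,0],[0,0,0]],[0.95,[0,0,0],[0,0,0]],[0.95,[0,0,0],[0,0,0]],[0.95,[0,0,0],[0,0,0]],[0.95,[0,0,0],[0,0,0]],[0.95,[0,0,0],[0,0,0]],[0.95,[0,0,0],[0,0,0]]], "grip_force": 8}}

```text
time_s: 8.9
ee_pos: [0.6657, -0.0055, 0.096]
tool_rot: [0.225, 3.133, 0.001]
contact_force: [2.2, 6.2, 0.4]
gripper_width: 0.015
gripper_force: 4.1
```

Call:
{"op": "carry_out", "data": {"motion": [[0.95,[-0.347,0.15,0],[0,0,0]],[0.95,[-0.36,0.097,0],[0,0,0]],[0.95,[-0.375,0.04,0],[0,0,0]],[0.95,[-0.375,0.007,0],[0,0,0]],[0.95,[-0.37,-0.06,0],[0,0,0]],[0.95,[-0.363,-0.097,0],[0,0,0]],[0.95,[-0.35,-0.157,0],[0,0,0]],[0.95,[-0.323,-0.193,0],[0,0,0]],[0.95,[0,0,0],[0,0,0]]]}}

```text
time_s: 9.65
ee_pos: [0.5753, -0.0075, 0.0957]
tool_rot: [-0.22, -3.128, -0.008]
contact_force: [-6.2, 9.9, 5.4]
gripper_width: 0.0132
gripper_force: 8.0
```

```bash
python3 -c "
from h import *
st()"
```

```text
t 9.65 tcp [575.3  -7.5  95.7] toolyaw -8.05 tilt [-0.006   0.0052] F [-6.2  9.9  5.4] w 13.2 8.0
```

Call:
{"op": "carry_out", "data": {"motion": [[0.95,[-0.29,-0.2,0],[0,0,0]],[0.95,[-0.257,-0.273,0],[0,0,0]],[0.95,[-0.213,-0.307,0],[0,0,0]],[0.95,[-0.16,-0.333,0],[0,0,0]],[0.95,[-0.1,-0.357,0],[0,0,0]],[0.95,[-0.06,-0.367,0],[0,0,0]],[0.95,[0,0,0],[0,0,0]],[0.95,[0,0,0],[0,0,0]]]}}

```text
time_s: 10.32
ee_pos: [0.541, -0.0668, 0.0946]
tool_rot: [-0.225, -3.121, 0.001]
contact_force: [-9.8, 2.2, 4.1]
gripper_width: 0.0137
gripper_force: 8.0
```

```bash
python3 -c "
from h import *
st()"
```

```text
t 10.3167 tcp [541.  -66.8  94.6] toolyaw -8.24 tilt [-0.012   0.0004] F [-9.8  2.2  4.1] w 13.7 8.0
```

Call:
{"op": "carry_out", "data": {"motion": [[0.95,[0.1,-0.1,0],[0,0,0]],[0.95,[0,-0.06,0],[0,0,0]],[0.95,[0,0,0],[0,0,0]],[0.95,[0,0,0],[0,0,0]]]}}

```text
time_s: 10.65
ee_pos: [0.5443, -0.0677, 0.0944]
tool_rot: [-0.22, -3.122, -0.006]
contact_force: [-9.1, 8.8, 2.1]
gripper_width: 0.0135
gripper_force: 8.0
```

Call:
{"op": "carry_out", "data": {"motion": [[0.6,[0,0.06,0],[0,0,0]],[0.5,[0,0.04,0],[0,0,0]],[0.5,[0,0,0],[0,0,0]],[0.5,[0,0,0.5],[0,0,0]],[0.5,[0,0,1],[0,0,0]],[0.5,[0,0,1],[0,0,0]],[0.5,[-0.3,0.9,1],[0,0,0]],[0.5,[-0.3,1,1],[0,0,0]],[0.5,[-0.3,1,0.8],[0,0,0]],[0.5,[-0.3,1,0],[0,0,0]],[0.5,[-0.3,1,0],[0,0,0]],[0.5,[-0.3,1,0],[0,0,0]],[0.5,[-0.3,1,0],[0,0,0]],[0.5,[-0.3,1,0],[0,0,0]],[0.5,[-0.3,0.9,0],[0,0,0]],[0.5,[0,0,0],[0,0,0]],[0.5,[0,0,0],[0,0,0]]]}}

```text
time_s: 12.07
ee_pos: [0.4695, 0.1952, 0.2538]
tool_rot: [0.22, 3.133, 0.001]
contact_force: [0.1, -0.3, -0.2]
gripper_width: 0.047
gripper_force: 0.0
```

Run:
```python
from h import *
st(); C,I=shot("wrist","w6")
for c in blobs(hsv(I,(20,120,60),(36,255,255)),3): print('yel',cv2.boundingRect(c),rect(C,c,.114),rect(C,c,.09))
B,J=shot("side","s6")
a=J[150:250,230:330]; b=cv2.resize(a,(384,384),interpolation=cv2.INTER_CUBIC)
cv2.imwrite("pics/c6.png",cv2.resize(np.hstack([I,b]),None,fx=.89,fy=.89))
```

```text
t 12.0667 tcp [469.5 195.2 253.8] toolyaw -8.04 tilt [0.0012 0.0005] F [ 0.1 -0.3 -0.2] w 47.0 0.0
yel (242, 302, 81, 37) (array([635.3, 204.4]), array([99. , 50.9]), 81.9) (array([653.7, 204.4]), array([106.9,  55. ]), 81.9)
yel (251, 135, 20, 36) (array([428.6, 205.8]), array([20.1, 37.1]), 82.6) (array([430.6, 205.9]), array([21.7, 40.1]), 82.6)
yel (282, 267, 13, 7) (array([568.7, 219.1]), array([14.2,  7.7]), 81.9) (array([581.9, 220.3]), array([15.3,  8.4]), 81.9)
```

View pics/c6.png

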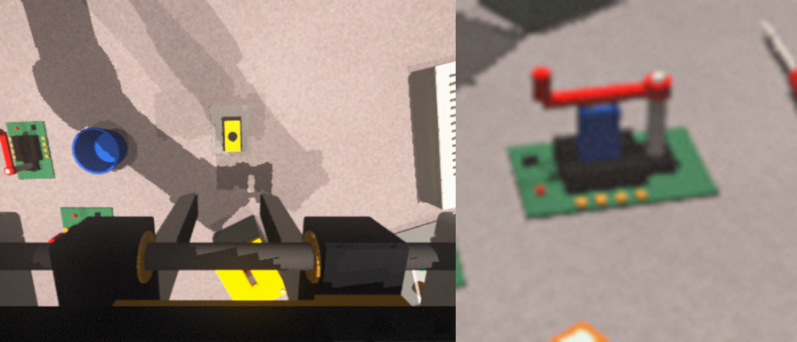

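Call:
{"op": "carry_out", "data": {"motion": [[0.5,[-0.4,0.1,-0.3],[0,0,0.1]],[0.5,[-0.6,0.15,-0.6],[0,0,0]],[0.5,[-0.37,0.08,-0.9],[0,0,0]],[0.5,[0,0,-0.9],[0,0,0]],[0.5,[0,0,-0.9],[0,0,0]],[0.5,[0,0,-0.8],[0,0,0]],[0.5,[0,0,-0.6],[0,0,0]],[0.5,[0,0,-0.27],[0,0,0]],[0.5,[0,0,0],[0,0,0]],[0.5,[0,0,0],[0,0,0]]]}}

```text
time_s: 13.0
ee_pos: [0.4291, 0.203, 0.0955]
tool_rot: [0.211, 3.134, -0.0]
contact_force: [-0.0, -0.6, 0.6]
gripper_width: 0.0468
gripper_force: 0.0
```

```bash
python3 -c "
from h import *
st()"
```

```text
t 13.0 tcp [429.1 203.   95.5] toolyaw -7.71 tilt [ 0.0002 -0.0003] F [-0.  -0.6  0.6] w 46.8 0.0
```

Call:
{"op": "carry_out", "data": {"motion": [[0.5,[0,0.07,0],[0,0,0]],[0.95,[0,0,0],[0,0,0]],[0.95,[0,0,0],[0,0,0]],[0.95,[0,0,0],[0,0,0]],[0.95,[0,0,0],[0,0,0]],[0.95,[0,0,0],[0,0,0]],[0.95,[0,0,0],[0,0,0]]], "grip_force": 45}}

```text
time_s: 13.58
ee_pos: [0.4285, 0.2058, 0.0956]
tool_rot: [0.209, 3.134, 0.0]
contact_force: [-0.4, -0.6, 3.8]
gripper_width: 0.0181
gripper_force: 44.9
```

```bash
python3 -c "
from h import *
st()"
```

```text
t 13.5833 tcp [428.5 205.8  95.6] toolyaw -7.62 tilt [0.0004 0.0001] F [-0.4 -0.6  3.8] w 18.1 44.9
```

Call:
{"op": "carry_out", "data": {"motion": [[0.95,[0,0,0.5],[0,0,0]],[0.95,[0,0,0.9],[0,0,0]],[0.95,[0,0,0.9],[0,0,0]],[0.95,[0,0,0.9],[0,0,0]],[0.95,[0.5,0,0.6],[0,0,0]],[0.95,[1,0,0],[0,0,0]],[0.95,[1,0,0],[0,0,0]],[0.95,[1,0,0],[0,0,0]],[0.95,[1,0,0],[0,0,0]],[0.95,[1,0,0],[0,0,0]],[0.95,[1,0,0],[0,0,0]],[0.95,[1,0,0],[0,0,0]],[0.95,[1,0,0],[0,0,0]],[0.95,[0.5,0,0],[0,0,0]],[0.95,[0,0,0],[0,0,0]],[0.95,[0,0,0],[0,0,0]]]}}

```text
time_s: 14.92
ee_pos: [0.6978, 0.2055, 0.2079]
tool_rot: [-0.209, -3.132, 0.001]
contact_force: [-1.3, 0.1, -1.5]
gripper_width: 0.0176
gripper_force: 44.9
```

Run:
```python
from h import *
st(); C,I=shot("wrist","w7")
m=hsv(I,(20,110,50),(36,255,255))
for c in blobs(m,3): print('yel',cv2.boundingRect(c),rect(C,c,.09))
cs,h=cv2.findContours(m,cv2.RETR_CCOMP,cv2.CHAIN_APPROX_NONE)
for c,k in zip(cs,h[0]):
    if k[3]>=0 and cv2.contourArea(c)>60: print('hole',cv2.boundingRect(c),rect(C,c,.09))
cv2.imwrite("pics/c7.png",cv2.resize(I[40:310,130:400],None,fx=2.2,fy=2.2,interpolation=cv2.INTER_CUBIC))
```

```text
t 14.9167 tcp [697.8 205.5 207.9] toolyaw -7.65 tilt [-0.0024 -0.0003] F [-1.3  0.1 -1.5] w 17.6 44.9
yel (185, 69, 120, 120) (array([638.6, 203.3]), array([100.6,  82.3]), 19.5)
yel (239, 202, 35, 71) (array([743. , 199.4]), array([36. , 79.2]), 83.0)
yel (504, 199, 8, 16) (array([743.6, 461.1]), array([16.8,  7.1]), 3.9)
hole (246, 243, 23, 22) (array([761. , 197.5]), array([22.9, 23.9]), 39.2)
hole (234, 120, 25, 36) (array([638.6, 204. ]), array([34.3, 13.1]), 18.7)
```

View pics/c7.png

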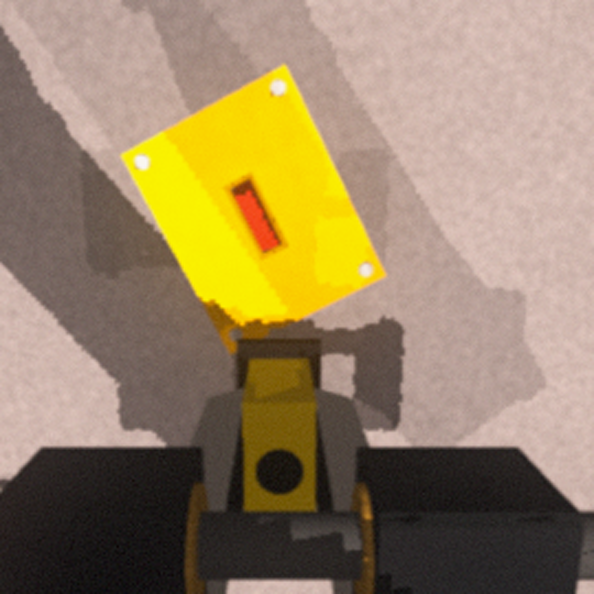

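Call:
{"op": "carry_out", "data": {"motion": [[0.95,[-0.2,0.05,-0.1],[0,0,0.9]],[0.95,[-0.2,0.05,-0.15],[0,0,0.9]],[0.95,[-0.2,0.05,-0.15],[0,0,0.9]],[0.95,[-0.2,0.06,-0.2],[0,0,0.9]],[0.95,[-0.23,0.06,-0.16],[0,0,0.9]],[0.95,[0,0,0],[0,0,0]],[0.95,[0,0,0],[0,0,0]],[0.95,[0,0,0],[0,0,0]]]}}

```text
time_s: 15.63
ee_pos: [0.6675, 0.2138, 0.1872]
tool_rot: [-0.525, 3.097, -0.0]
contact_force: [0.1, 0.3, -0.9]
gripper_width: 0.0175
gripper_force: 44.9
```

```bash
cat > m.py <<'E'
from h import *
import sys
st(); C,I=shot("wrist",sys.argv[1]); s=robot.read_state(); M=R.from_rotvec(s["tool_rot"]).as_matrix()
def T(p,z):
    w=np.c_[onz(C,p,z),np.full(len(p),z)]; return ((w-s["ee_pos"])@M*1000)
m=hsv(I,(20,110,50),(36,255,255))
cs,h=cv2.findContours(m,cv2.RETR_CCOMP,cv2.CHAIN_APPROX_NONE)
for c,k in zip(cs,h[0]):
    if cv2.contourArea(c)>60:
        for z in((.09,) if k[3]>=0 else (.09,s["ee_pos"][2]+.018)):
            r=cv2.minAreaRect(T(c.reshape(-1,2),z)[:,:2].astype(np.float32)); print('hole' if k[3]>=0 else 'yel',cv2.boundingRect(c),round(z,3),np.round(r[0],2),np.round(r[1],1),round(r[2],1))
r=hsv(I,(0,120,60),(12,255,255),(200,80,320,230))
for c in blobs(r,1): q=cv2.minAreaRect(T(c.reshape(-1,2),.09)[:,:2].astype(np.float32)); print('red',cv2.boundingRect(c),q)
E
python3 m.py w8
python3 - <<'E'
import cv2
I=cv2.imread("pics/w8.png"); cv2.imwrite("pics/c8.png",cv2.resize(I[110:260,170:350],None,fx=4,fy=4,interpolation=cv2.INTER_CUBIC))
E
```

```text
t 15.6333 tcp [667.5 213.8 187.2] toolyaw 19.26 tilt [ 0.0008 -0.0001] F [ 0.1  0.3 -0.9] w 17.5 44.9
yel (443, 326, 17, 15) 0.09 [-145.8   209.63] [17.7 16.6] 7.6
yel (443, 326, 17, 15) 0.205 [-51.47 116.82] [9.8 9.2] 7.6
yel (275, 203, 24, 18) 0.09 [-10.82  29.2 ] [15.8 22.9] 9.0
yel (275, 203, 24, 18) 0.205 [23.43 16.69] [ 8.8 12.7] 9.0
yel (239, 202, 36, 71) 0.09 [-37.61   0.73] [34.4 73.2] 90.0
yel (239, 202, 36, 71) 0.205 [8.56 0.88] [19.1 40.6] 90.0
hole (246, 243, 23, 22) 0.09 [-54.64   0.69] [21.3 21.6] 46.9
yel (210, 112, 91, 91) 0.09 [40.84  0.26] [80.8 82. ] 88.0
yel (210, 112, 91, 91) 0.205 [52.1   0.62] [44.8 45.5] 88.0
hole (224, 184, 16, 12) 0.09 [ 10.87 -23.59] [14.9  7.3] 44.9
red (251, 152, 10, 30) ((32.742305755615234, -0.16792583465576172), (26.927906036376953, 8.394468307495117), 0.27570128440856934)
```

View pics/c8.png

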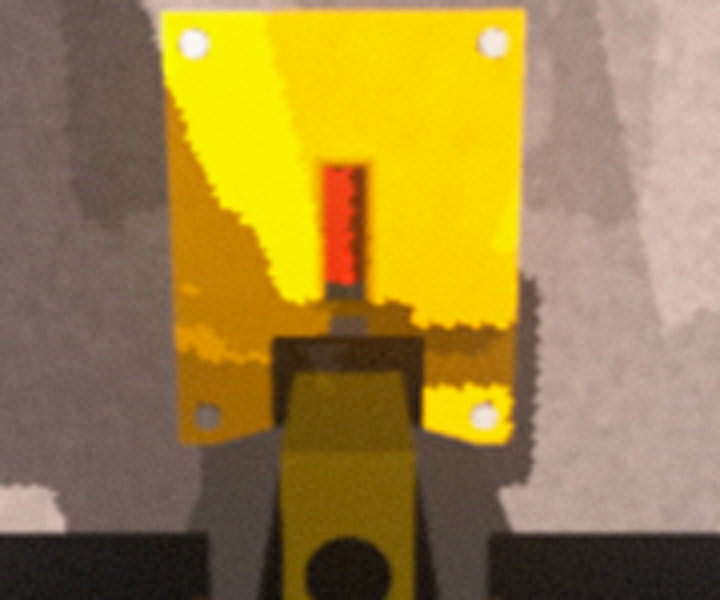

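Run:
```python
from h import *
C=cam("wrist"); s=robot.read_state(); M=R.from_rotvec(s["tool_rot"]).as_matrix()
z0=s["ee_pos"][2]-.0876
f=lambda x,y:(170+x/4,110+y/4)
for n,x,y,z,e in(("tip",349,315,z0,13),("blade",349,318,z0+.004,15),("collar bot",348,338,z0+.058,23),("collar top",349,372,z0+.064,23),("handle top",347.5,452,z0+.106,18),("slot far edge",345,160,.09,18),("slot",345,165,.088,16),("plate far",344,11,.09,50),("screws",344.5,43.5,.09,0),("screws",345.5,416,.09,0)):
    w=np.r_[onz(C,[f(x,y)],z)[0],z]; t=(w-s["ee_pos"])@M*1000; print(n,t.round(2),round(t[0]-e,2))
I=cv2.imread("pics/w8.png")
print([(r,I[r,257].tolist()) for r in range(176,236,1)])
```

```text
tip [13.58  1.27 87.59] 0.58
blade [13.74  1.27 83.59] -1.26
collar bot [21.65  1.02 29.58] -1.35
collar top [17.09  1.19 23.58] -5.91
handle top [ 17.06   0.94 -18.42] -0.94
slot far edge [47.68  0.36 97.17] 29.68
slot [46.41  0.35 99.17] 30.41
plate far [80.34  0.15 97.14] 30.34
screws [73.38  0.26 97.15] 73.38
screws [-13.26   0.45  97.24] -13.26
[(176, [26, 62, 230]), (177, [13, 52, 229]), (178, [17, 61, 249]), (179, [21, 62, 252]), (180, [30, 61, 235]), (181, [39, 69, 140]), (182, [44, 72, 93]), (183, [44, 72, 96]), (184, [36, 70, 102]), (185, [13, 79, 120]), (186, [8, 86, 134]), (187, [0, 85, 137]), (188, [14, 82, 129]), (189, [43, 80, 113]), (190, [56, 78, 103]), (191, [53, 72, 99]), (192, [58, 78, 102]), (193, [50, 69, 92]), (194, [25, 49, 74]), (195, [13, 43, 69]), (196, [13, 43, 63]), (197, [20, 43, 67]), (198, [15, 40, 64]), (199, [14, 40, 63]), (200, [14, 40, 62]), (201, [18, 39, 62]), (202, [18, 47, 72]), (203, [12, 67, 96]), (204, [8, 82, 113]), (205, [0, 82, 114]), (206, [3, 79, 111]), (207, [8, 84, 114]), (208, [4, 82, 113]), (209, [6, 81, 112]), (210, [10, 85, 115]), (211, [7, 83, 113]), (212, [0, 76, 108]), (213, [8, 82, 112]), (214, [2, 78, 106]), (215, [7, 78, 109]), (216, [11, 80, 109]), (217, [7, 81, 109]), (218, [9, 81, 111]), (219, [5, 78, 108]), (220, [3, 78, 107]), (221, [4, 80, 106]), (222, [2, 82, 108]), (223, [2, 90, 118]), (224, [3, 97, 126]), (225, [14, 97, 127]), (226, [1, 96, 128]), (227, [0, 89, 118]), (228, [6, 94, 125]), (229, [5, 93, 123]), (230, [5, 96, 125]), (231, [0, 89, 122]), (232, [0, 90, 123]), (233, [11, 92, 123]), (234, [10, 97, 126]), (235, [6, 93, 122])]
```

Call:
{"op": "carry_out", "data": {"motion": [[0.95,[-0.3,-0.11,0],[0,0,0]],[0.95,[-0.4,-0.15,0],[0,0,0]],[0.95,[-0.283,-0.11,0],[0,0,0]],[0.95,[0,0,0],[0,0,0]],[0.95,[0,0,0],[0,0,0]],[0.95,[0,0,0],[0,0,0]],[0.95,[0,0,0],[0,0,0]]]}}

```text
time_s: 16.27
ee_pos: [0.6388, 0.203, 0.1866]
tool_rot: [-0.528, 3.096, 0.0]
contact_force: [0.0, 0.4, -0.9]
gripper_width: 0.0178
gripper_force: 44.9
```

```bash
python3 m.py w9|grep -v red
python3 - <<'E'
from h import *
st(); st()
I=cv2.imread("pics/w9.png"); 
m=hsv(I,(20,110,50),(36,255,255),(150,100,360,195))
for r in(130,145,160,175,190):
    x=np.where(m[r])[0]; print(r,x.min(),x.max()) if len(x) else 0
E
```

```text
t 16.2667 tcp [638.8 203.  186.6] toolyaw 19.34 tilt [0.0008 0.0005] F [ 0.   0.4 -0.9] w 17.8 44.9
yel (275, 205, 24, 30) 0.09 [-18.99  29.27] [29.3 22.2] 0.0
yel (275, 205, 24, 30) 0.205 [18.6 16.7] [16.3 12.3] 0.0
yel (239, 202, 36, 71) 0.09 [-37.89   0.57] [34.4 73. ] 90.0
yel (239, 202, 36, 71) 0.205 [8.08 0.73] [19.1 40.6] 90.0
hole (245, 243, 24, 22) 0.09 [-54.84   0.57] [21.5 21.2] 43.2
yel (214, 146, 87, 57) 0.09 [24.74  1.08] [52.5 79.2] 0.5
yel (214, 146, 87, 57) 0.205 [42.94  1.02] [29.2 44.1] 0.5
hole (217, 176, 16, 12) 0.09 [ 19.29 -30.29] [10.8 11.8] 45.2
t 16.3167 tcp [638.6 203.  186.5] toolyaw 19.35 tilt [0.0005 0.0004] F [ 0.3 -0.2 -1.1] w 17.8 44.9
t 16.3167 tcp [638.6 203.  186.5] toolyaw 19.35 tilt [0.0005 0.0004] F [ 0.3 -0.2 -1.1] w 17.8 44.9
160 215 300
175 217 299
190 216 299
```

Call:
{"op": "carry_out", "data": {"motion": [[0.95,[-0.032,-0.011,0],[0,0,0]],[0.95,[0,0,-0.15],[0,0,0]],[0.95,[0,0,-0.15],[0,0,0]],[0.95,[0,0,-0.1],[0,0,0]],[0.95,[0,0,-0.1],[0,0,0]],[0.95,[0,0,-0.1],[0,0,0]],[0.95,[0,0,0],[0,0,0]],[0.95,[0,0,0],[0,0,0]]]}}

```text
time_s: 16.98
ee_pos: [0.6374, 0.2025, 0.1681]
tool_rot: [-0.529, 3.096, 0.001]
contact_force: [1.5, 0.9, -1.8]
gripper_width: 0.018
gripper_force: 44.9
```

```bash
python3 -c "
from h import *
st()"
```

```text
t 16.9833 tcp [637.4 202.5 168.1] toolyaw 19.38 tilt [0.0005 0.0004] F [ 1.5  0.9 -1.8] w 18.0 44.9
```

Call:
{"op": "carry_out", "data": {"motion": [[0.95,[0,0,-0.2],[0,0,0]],[0.95,[0,0,-0.2],[0,0,0]],[0.95,[0,0,-0.2],[0,0,0]],[0.95,[0,0,-0.2],[0,0,0]],[0.95,[0,0,-0.13],[0,0,0]],[0.95,[0,0,0],[0,0,0]],[0.95,[0,0,0],[0,0,0]]]}}

```text
time_s: 17.57
ee_pos: [0.6374, 0.2025, 0.1401]
tool_rot: [-0.529, 3.096, 0.0]
contact_force: [4.7, 1.4, -3.7]
gripper_width: 0.0176
gripper_force: 44.9
```

Call:
{"op": "carry_out", "data": {"motion": [[0.95,[0,0,-0.1],[0,0,0]],[0.95,[0,0,-0.1],[0,0,0]],[0.95,[0,0,0],[0,0,0]],[0.95,[0,0,0],[0,0,0]]]}}

```text
time_s: 17.9
ee_pos: [0.6374, 0.2026, 0.1349]
tool_rot: [-0.529, 3.096, 0.0]
contact_force: [2.3, 1.4, 1.2]
gripper_width: 0.0178
gripper_force: 44.9
```

Call:
{"op": "carry_out", "data": {"motion": [[0.95,[0,0,-0.1],[0,0,0]],[0.95,[0,0,-0.1],[0,0,0]],[0.95,[0,0,-0.06],[0,0,0]],[0.95,[0,0,0],[0,0,0]],[0.95,[0,0,0],[0,0,0]],[0.95,[0,0,0],[0,0,0]]]}}

```text
time_s: 18.4
ee_pos: [0.6374, 0.2026, 0.1268]
tool_rot: [-0.529, 3.096, 0.001]
contact_force: [3.2, 1.6, 3.2]
gripper_width: 0.0178
gripper_force: 44.9
```

Run:
```python
from h import *
st()
C,I=shot("wrist","w10"); B,J=shot("side","s10"); A,K=shot("scene","k10"); st()
a=cv2.resize(J[95:215,195:315],(380,380),interpolation=cv2.INTER_CUBIC); b=cv2.resize(K[130:250,300:420],(380,380),interpolation=cv2.INTER_CUBIC)
cv2.imwrite("pics/c10.png",np.hstack([a,b]))
```

```text
t 18.4 tcp [637.4 202.6 126.8] toolyaw 19.38 tilt [0.0006 0.0004] F [3.2 1.6 3.2] w 17.8 44.9
t 18.55 tcp [637.3 202.6 126.8] toolyaw 19.38 tilt [0.0006 0.0004] F [3.9 1.2 3.1] w 18.1 44.9
```

View pics/c10.png

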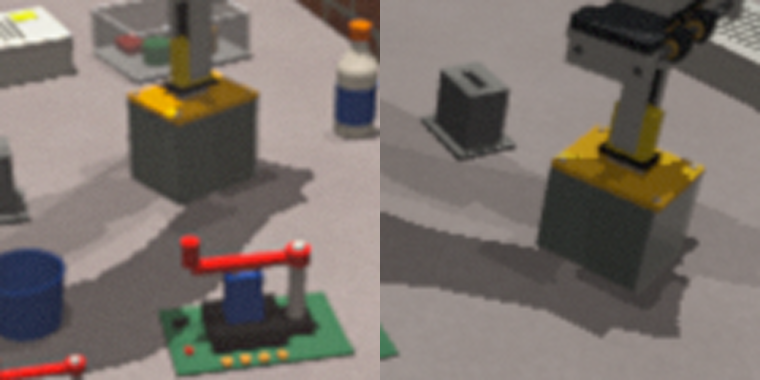

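Run:
```python
from h import *
for f in("w8","w9","w10"):
    I=cv2.imread(f"pics/{f}.png")
    m=hsv(I,(20,110,30),(36,255,255),(232,202,285,290)); print(f,[cv2.boundingRect(c) for c in blobs(m,2)])
    d=hsv(I,(0,0,0),(180,255,38),(245,230,275,275)); print([ (cv2.boundingRect(c),cv2.minEnclosingCircle(c)) for c in blobs(d,1)])
    g=cv2.cvtColor(I,cv2.COLOR_BGR2GRAY); print([int(v) for v in g[190:232,252:262].mean(1)])
```

```text
w8 [(239, 202, 36, 71), (275, 203, 10, 17)]
[((247, 245, 20, 19), ((256.60205078125, 253.88775634765625), 9.831711769104004))]
[84, 83, 83, 74, 52, 45, 50, 51, 46, 45, 46, 46, 53, 71, 81, 82, 82, 83, 83, 80, 81, 80, 81, 81, 80, 80, 80, 80, 80, 80, 80, 78, 80, 89, 91, 94, 93, 92, 92, 92, 91, 90]
w9 [(239, 202, 37, 72), (275, 205, 10, 15)]
[((247, 245, 20, 19), ((256.4947509765625, 254.22775268554688), 9.752723693847656))]
[78, 80, 81, 73, 52, 46, 50, 48, 47, 46, 47, 45, 54, 73, 84, 87, 86, 83, 83, 82, 81, 82, 83, 82, 81, 81, 81, 81, 82, 80, 78, 81, 82, 91, 94, 95, 94, 93, 93, 93, 93, 93]
w10 [(239, 203, 36, 71)]
[((247, 245, 20, 19), ((256.6052551269531, 254.5), 9.72178840637207))]
[199, 190, 161, 114, 64, 46, 51, 52, 51, 49, 49, 51, 57, 76, 86, 88, 86, 86, 86, 87, 86, 87, 85, 86, 86, 85, 84, 84, 82, 84, 84, 83, 86, 93, 98, 98, 98, 98, 97, 97, 96, 97]
```

No slip of the key in the grip: the collar and the handle hole sit at the same pixels as before insertion. The tip depth is therefore about 39 mm, so the plunger is pressed about 11 mm. Handing in.

```bash
python3 -c "
from cell import robot
print(robot.close_job())"
```

```text
the job is handed in; nothing more can be done
None
```

I handed the job in with the blue relay home in the socket, the red lever shut over it, and the key still gripped through the guard slot. It holds the plunger down by about 11 of its 16 mm, estimated from the tool height and push force rather than seen directly; the verdict wasn't shown.

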